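# Peel the top tray off the nested stack and hold it out for filling

## Task

The formed trays cling together in a nested stack: peel off the top one by its upright corner tab, raising that corner first by a good finger's width (about 3 cm) while the opposite corner stays down in the stack, so that the rest of the stack stays standing where it is. Then lift the tray clear and finish while still holding it by the tab, level and still, centred about 10 cm above the plywood loading board touching nothing else, ready for a colleague to fill. Do not disturb the tape measure or the small tin.

Things in the scene. Friction and masses are not known exactly. Their poses are not given: they have to be found in the camera images.
- tray: top tray, loose, white plastic, 0.15 kg, square, 150 mm a side over the rim, 26 mm high. Origin: centre of its underside, z up; x runs along the DIAGONAL: tab corner at -x, opposite corner at +x (106 mm from the centre). Flat rim, top 26 mm above the origin, with an 11 mm turned-down edge that clings to the tray below. Starts nested, origin 60 mm above the stack's (rim top 91 mm above table)
- tray_tab (a point): centre of the tray's upright pull tab: 26 mm wide (tray y), 4 mm thick (tray x), rising 28 mm above the rim's top. It lies at x -93.3, y 0, z 40 mm of the tray, 14 mm above the rim, 14 mm below the tab's top edge. Pinch it from above across the 4 mm, fingers closing along the tray's x (diagonal), fingertips kept above the rim, which reaches 13 mm beyond the tab
- tray_far (a point): point near the corner opposite the tab, 31 mm in from its tip, at the height of the rim's top: x 75, y 0, z 26 mm of the tray. While the tab corner is peeled up the tray turns about that far corner (x about 98, z 23 mm), and the gripper must turn with it
- stack: the five nested trays below, loose but one pile of 0.85 kg, 150 mm a side, rims 12 mm apart, topmost 74 mm up; standing on a fixed 5 mm black rubber mat; origin: centre of its underside, axes as the tray's at the start. The top tray clings to it by friction over the first 4 mm of lift, 3 to 5 N in all; about 3 N up at the tab peels it, about 4 N would start to tip the pile, and it slides if pulled sideways
- board: fixed plywood loading board, 160 x 160 mm, its top 10 mm above the table, with two low wooden cleats (8 mm above the board) along two sides; origin at the centre of its underside on the table, z up
- tape_measure: tape measure standing on the table, 32 x 69 x 58 mm, origin under its centre; leave it alone
- small_tin: small round tin with lid, 66 mm across, 57 mm high, origin under its centre; leave it alone

How it is judged:
By the outcome, as a careful person would: the job done as asked, in the order asked, and still so for the second after the job is handed in, while the arm keeps its last pose, push and grip.
It also fails if it takes over 40 s, if anything falls off the work surface, if the arm or the gripper's body presses on something with over 40 N, if the wrist force passes 120 N, or if a joint passes its speed limit or range.

## Robot

A 7-joint arm with a two-finger parallel gripper is mounted at the origin on the work surface; the furniture and walls round the work are solid. World frame = base frame: x ahead of the robot, y to its left, z up, the work surface at z = 0. Lengths are in mm, angles in rad, forces in N, time in s.
With the tool pointing down it reaches from about 400 to 925 mm from the base axis. Payload 4.1 kg.
Tool frame: the origin (TCP) lies between the finger pads; the fingertips stand 22 mm ahead of it and the grasp point (between the pads) lies 3 mm ahead of it; z points along the fingers, y is the line along which they close (so a half turn about z gives the same grasp; the last joint's range is limited). The gripper opens to 85 mm and grips with 20 to 120 N. Pads are 22 mm wide; open, the fingers measure 114 mm over their backs; the gripper's body (76 mm by 85 mm) begins 54 mm behind the grasp point. The pads swing forward as they close: fully open they stand 13 mm farther back than shut.
Start: joints at [-1.268, 0.398, 0.045, 1.537, -0.019, 1.207, -0.051], TCP at [254.181, 598.275, 253.347] pointing down, gripper open.
Joint ranges: [-2.82, 2.82], [-0.49, 2.23], [-1.37, 1.46], [0, 2.46], [-1.36, 4.5], [0.23, 2], [-2.94, 2.94]. Speed limits (rad/s): [2.57, 2.57, 3.14, 3.14, 3.14, 3.14, 3.14].

## Interface

Orientations are given as [roll, pitch, yaw] about the fixed x, y, z axes, in that order (R = Rz(yaw) Ry(pitch) Rx(roll)).
In Python, from plant import * gives the robot as it stands.
- The arm moves only by the tool arm_command, never from a script. Its argument "increments" is a list that holds one entry, the list of rows, each a list of 7 numbers: the shift along the tool's x, y, z in cm, then the turn, a rotation vector about the tool's x, y, z in units of 6 degrees (1.0 is 6 degrees), then the gripper's target within -1 to 1 (fully open at 1, half-way at 0, shut at -1). A call has 1 to 8 rows; each row shifts and turns the commanded pose from where the row before left it, along the tool's axes as they then stand; what a row does not reach is not made up. A row lasts 1/10 s, in which the tool goes at most 50 mm and 8.59 degrees, less where a joint would pass 70% of its speed; a pose out of reach is approached as far as the arm can. A call is refused whole if a number of a shift passes 5 or a number of a turn 1, either way. A call with a gripper value outside its range is refused whole. The fingers move at their own pace and stop on an object; "force" is the grip in N (left out, the last holds). Time passes only in rows, so rows that do not move let the fingers close. It gives the time, the measured TCP pose, the force, the opening and the grip force at its end, in the units of the state.
- observe(): the state, without advancing time (a new reading comes with each control period).
- camera(name): name is "side" or "top"; returns a dict with "color" (480x640x3 uint8, red, green, blue), "z_map" (480x640 float32, mm along the optical axis (not along the pixel's ray), 0 where there is no reading), "fx", "fy", "cx", "cy" (pixels), "rvec" (rotation vector, rad) and "tvec" (3), from world to camera coordinates, as OpenCV has them. Camera axes: x right, y down, z forward; pixel columns grow to the right and rows downward; lengths in mm; the calibration is good to about 2 mm. A picture is of the moment at which its call begins.
- job_done(): hands the job in; it is judged then, once.
The state is a dict: "t": time; "qpos": joint angles; "joint_vel": joint speeds; "joint_torque": joint torques, N m; "tool_pos": TCP position; "orientation": TCP orientation; "ft_force": force on the tool from outside, world axes, zero at the start; "wrist_torque": the same for the moment, N m; "grip_width": finger opening in mm; "finger_force": force on a finger pad.
Only numpy, scipy, OpenCV 4.12 (cv2) and the standard library are available. Lean on these libraries where they do the work, as an engineer would, in place of code of your own. Each camera call takes 0.05 s, during which the arm holds its last target. There are 200 camera calls.

## Working session

There is one attempt and no reset: what is moved stays moved. The work goes in short steps, Python scripts to look and compute and a tool call to move; the robot and the scene stay as the last step left them, time stands still between calls to the robot, and variables do not carry over. Pictures are saved under pics/ and viewed, at most 10 in all, crops included, and the job is handed in when it is done.

Besides the shell and the picture viewer there is one more tool, called by a JSON object that holds its "method" and its "body", one argument or row to a line. arm_command: Moves the arm, as the interface text tells. Its arguments: {"type":"object","properties":{"increments":{"type":"array"},"force":{"type":"number"}},"required":["increments"]}

```bash
mkdir -p pics; cat > h.py <<'E'
from plant import *
import numpy as np, cv2
from scipy.spatial.transform import Rotation as Rn
def save(c,n): cv2.imwrite('pics/'+n,c['color'][:,:,::-1])
def cloud(c):
    v,u=np.mgrid[:480,:640]; z=c['z_map']
    p=np.stack([(u-c['cx'])/c['fx']*z,(v-c['cy'])/c['fy']*z,z],-1)
    R=cv2.Rodrigues(np.array(c['rvec'],float))[0]
    w=(p-np.array(c['tvec'],float))@R
    w[z==0]=np.nan
    return w
def ray(c,u,v,h):
    R=cv2.Rodrigues(np.array(c['rvec'],float))[0]
    o=-R.T@np.array(c['tvec'],float); d=R.T@np.array([(u-c['cx'])/c['fx'],(v-c['cy'])/c['fy'],1])
    return o+d*(h-o[2])/d[2]
def proj(c,P):
    return cv2.projectPoints(np.array([P],float),np.array(c['rvec'],float),np.array(c['tvec'],float),np.array([[c['fx'],0,c['cx']],[0,c['fy'],c['cy']],[0,0,1.]]),None)[0][0,0]
E
python3 - <<'E'
from h import *
for n in('top','side'):
    c=camera(n); save(c,n+'0.png'); np.savez(n+'0.npz',**c)
    R=cv2.Rodrigues(np.array(c['rvec'],float))[0]; print(n,-R.T@np.array(c['tvec'],float).ravel(),c['fx'])
s=observe(); print(s)
E
```

```text
top [396.86541252 -93.40608725 927.26749074] 445.3223497304189
side [ 284.2176321  -786.81817823  614.42591808] 510.1968543298041
{'t': 0.1, 'qpos': array([-1.26799926,  0.39912042,  0.04505942,  1.53772439, -0.01868876,
        1.20690804, -0.05067384]), 'joint_vel': array([-0.00025631, -0.00204736, -0.00078748, -0.00321518,  0.00136938,
        0.00063805,  0.00133629]), 'joint_torque': array([ 3.75924254e-03, -4.76265836e+01,  1.37027554e+00, -2.54951102e+01,
        1.20833141e-02,  4.92539490e-03, -9.29671018e-06]), 'tool_pos': array([253.98420271, 597.76096504, 252.37942427]), 'orientation': array([-3.13985950e+00,  1.40085972e-04,  2.73991713e+00]), 'ft_force': array([-0.09354662, -0.18331117,  0.34188794]), 'wrist_torque': array([ 0.02104707, -0.0310447 ,  0.01412298]), 'finger_force': 0.0, 'grip_width': 84.97146520930862}
```

View pics/top0.png

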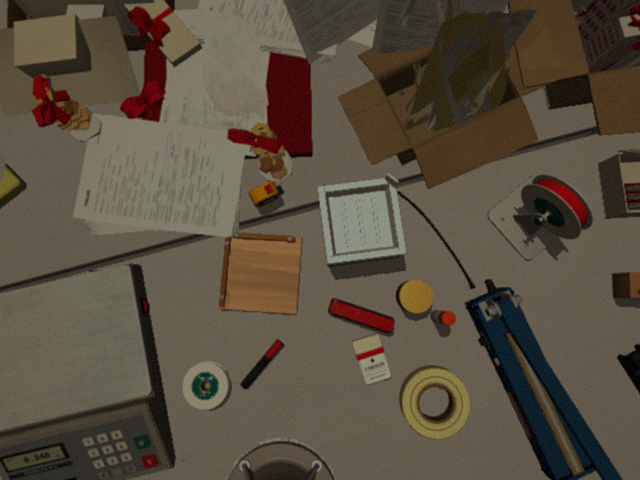

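View pics/side0.png

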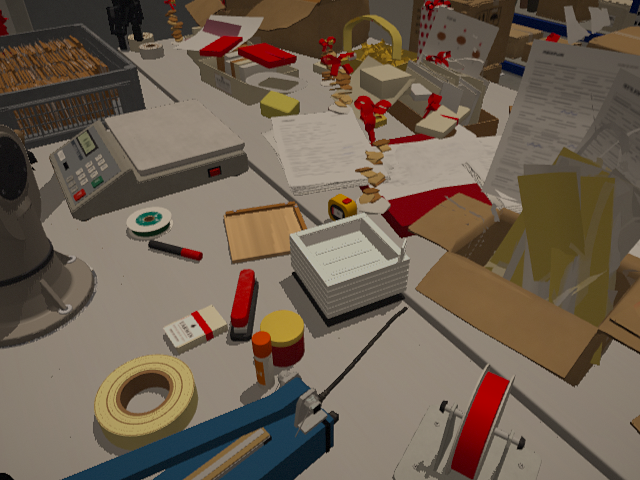

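The top view shows the stack's tray with corners near (320,187), (390,179), (404,257) and (330,265), its tab at (392,181), the board near (262,273), the tape measure at (265,193) and the tin at (415,297). The side view has the tab at about (404,248).

```bash
python3 - <<'E'
from h import *
ct=dict(np.load('top0.npz')); cs=dict(np.load('side0.npz'))
W=cloud(ct); WS=cloud(cs)
# rim in top
v,u=np.mgrid[:480,:640]
box=(u>300)&(u<425)&(v>165)&(v<280)
m=box&(W[...,2]>84)&(W[...,2]<98)
n,l,st,_=cv2.connectedComponentsWithStats(m.astype(np.uint8)); k=1+st[1:,4].argmax(); m=l==k
r=cv2.minAreaRect(W[m][:,:2].astype(np.float32)); print('rim rect',r,cv2.boxPoints(r),np.median(W[m][:,2]))
t=box&(W[...,2]>100)&(W[...,2]<125); print('tab',t.sum(),np.nanmean(W[t],0) if t.any() else'', W[t].round(0)[:30].tolist())
p=WS.reshape(-1,3); c=np.mean(cv2.boxPoints(r),0)
q=p[(np.abs(p[:,0]-c[0])<140)&(np.abs(p[:,1]-c[1])<140)&(p[:,2]>97)&(p[:,2]<125)]
print('side tab',len(q),q.mean(0),q.min(0),q.max(0))
q=p[(np.abs(p[:,0]-c[0])<120)&(np.abs(p[:,1]-c[1])<120)&(p[:,2]>86)&(p[:,2]<95)]
print('side rim',len(q),cv2.minAreaRect(q[:,:2].astype(np.float32)))
# board
hsv=cv2.cvtColor(ct['color'],cv2.COLOR_RGB2HSV)
b=(u>205)&(u<312)&(v>225)&(v<325)&(hsv[...,1]>90)&(hsv[...,0]<22)
n,l,st,_=cv2.connectedComponentsWithStats(b.astype(np.uint8)); k=1+st[1:,4].argmax(); b=l==k
cn=max(cv2.findContours(b.astype(np.uint8),0,2)[0],key=cv2.contourArea)
r=cv2.minAreaRect(cn); bp=cv2.boxPoints(r); print('board px',bp.tolist()); P=np.array([ray(ct,*x,12) for x in bp]); print(P,P.mean(0),np.linalg.norm(np.diff(P,axis=0),axis=1))
for a,bb in(((265,193),'tape'),((415,297),'tin')): print(bb,W[a[1],a[0]])
# tall things within area
hi=(W[...,2]>100)
print('tall near', [(int(x),int(y)) for x,y in []])
for z in ((300,-60),): pass
E
```

```text
rim rect ((539.7149047851562, -157.91049194335938), (150.30361938476562, 150.23171997070312), 7.227005958557129) [[ 455.71048   -92.84555 ]
 [ 474.60977  -241.88376 ]
 [ 623.71936  -222.97543 ]
 [ 604.82007   -73.937225]] 90.6286720844099
tab 101 [ 618.6689003  -234.04104349  110.74215131] [[639.0, -270.0, 106.0], [638.0, -271.0, 109.0], [638.0, -273.0, 108.0], [638.0, -275.0, 107.0], [638.0, -277.0, 106.0], [637.0, -270.0, 105.0], [635.0, -271.0, 110.0], [635.0, -273.0, 110.0], [636.0, -275.0, 108.0], [636.0, -277.0, 109.0], [636.0, -270.0, 102.0], [634.0, -271.0, 106.0], [634.0, -273.0, 107.0], [634.0, -275.0, 108.0], [635.0, -278.0, 104.0], [633.0, -272.0, 103.0], [633.0, -274.0, 105.0], [633.0, -275.0, 106.0], [632.0, -277.0, 108.0], [631.0, -272.0, 103.0], [632.0, -274.0, 103.0], [630.0, -275.0, 108.0], [631.0, -277.0, 104.0], [630.0, -274.0, 101.0], [629.0, -275.0, 105.0], [629.0, -277.0, 104.0], [628.0, -274.0, 103.0], [627.0, -275.0, 107.0], [627.0, -277.0, 105.0], [621.0, -207.0, 121.0]]
side tab 1553 [ 653.87441502 -244.15583422  114.47401369] [ 601.15561152 -297.903371     97.00111033] [ 679.71232255 -156.12497214  123.50723766]
side rim 1969 ((537.6585083007812, -158.42166137695312), (151.4148406982422, 154.82626342773438), 7.217804908752441)
board px [[218.2165985107422, 309.3597717285156], [223.6343231201172, 230.80238342285156], [302.294677734375, 236.22726440429688], [296.876953125, 314.78466796875]]
[[368.58965063 129.28458949  12.        ]
 [529.90713977 122.55847417  12.        ]
 [517.6801895  -41.35221523  12.        ]
 [357.24683313 -30.79231212  12.        ]] [443.35595326  44.92463408  12.        ] [161.45765058 164.36609265 160.78051309]
tape [600.58733579  31.73835847  51.74982997]
tin [ 392.30716918 -262.10625986   55.92768212]
tall near []
```

```bash
python3 - <<'E'
from h import *
ct=dict(np.load('top0.npz')); cs=dict(np.load('side0.npz'))
d=np.array([.79,-.613]); e=np.array([.613,.79]); T=np.array([613.4,-215.1])
for n,c in(('top',ct),('side',cs)):
    p=cloud(c).reshape(-1,3); r=p[:,:2]-T; a=r@d; b=r@e
    k=(abs(a)<15)&(abs(b)<20)&(p[:,2]>96)&(p[:,2]<130); q=p[k]; print(n,k.sum(),'along d',np.percentile(a[k],[5,50,95]).round(1),'along e',np.percentile(b[k],[2,50,98]).round(1),'ztop',q[:,2].max())
    H=[]
    for ia in range(-60,101,20): H.append([int(np.max(p[(abs(a-ia)<10)&(abs(b-ib)<10),2],initial=-1)) for ib in range(-80,81,20)])
    print(np.array(H))
# route: max height along swing, radius 500-800
p=cloud(ct).reshape(-1,3);p=p[~np.isnan(p[:,0])];az=np.degrees(np.arctan2(p[:,1],p[:,0]));r=np.hypot(p[:,0],p[:,1])
for a in range(-40,80,10):print(a,[int(np.max(p[(abs(az-a)<5)&(abs(r-x)<25),2],initial=-1)) for x in range(400,850,50)])
E
```

```text
top 76 along d [-2.9 -1.9  0.9] along e [-12.3   0.   12.2] ztop 121.53494857635602
[[ 94  94  91  73  71  73  92  94  92]
 [  3  94  94  91  72  92  94  93   0]
 [  3   4  95  94  93  93  93   0   1]
 [ 32  26   5 120 121 120 120 122 119]
 [  3  26  19   7  92 118 122 123 124]
 [ 92 103 107   3   1 123 124 125 126]
 [ 99 107 112 118 121 123 126 126 126]
 [101 110 114 120 123 124 126 126 126]
 [107 113 118 123 122  -1 121 130 130]]
side 75 along d [-2.8 -0.2  1.3] along e [-16.   -9.1  10. ] ztop 120.74391684544239
[[ 92  92  89  70  71  69  91  92  92]
 [  2  92  92  91  70  92  92  91  -1]
 [  1   2  92  92  91  92  92  -1  -1]
 [ 31  24  13 119 120 118 119 120 119]
 [  2  24  16   6  90 119 120 122 123]
 [ 93 103 107   0   0 122 123 123 124]
 [ 98 105 111 117 119 123 123 124 124]
 [103 109 115 121 120 123 124 131 125]
 [106 112 119 121  -1  -1 121 124 124]]
-40 [4, 101, 100, 69, 36, 5, 106, 163, 163]
-30 [52, 61, 92, 94, 40, 97, 110, 121, 123]
-20 [48, 5, 95, 94, 95, 121, 126, 130, 270]
-10 [41, 94, 94, 95, 94, 122, 126, 137, 131]
0 [15, 14, 21, 4, 127, 249, 232, 81, 84]
10 [16, 21, 72, 75, 75, 244, 77, 100, 155]
20 [22, 22, 5, 75, 77, 75, 77, 161, 168]
30 [5, 94, 96, 97, 78, 92, 95, 237, 237]
40 [96, 96, 96, 96, 95, 94, 94, 3, 101]
50 [96, 96, 97, 96, 97, 96, 2, 3, 2]
60 [97, 96, 96, 95, 96, 94, -1, -1, -1]
70 [98, 98, 97, 95, -1, -1, -1, -1, -1]
```

```bash
python3 - <<'E'
from h import *
ct=dict(np.load('top0.npz')); cs=dict(np.load('side0.npz'))
d=np.array([.79,-.613]); e=np.array([.613,.79]); T=np.array([612.5,-214.5])
p=np.vstack([cloud(c).reshape(-1,3) for c in (ct,cs)]); r=p[:,:2]-T; a=r@d; b=r@e
print('cols e',list(range(-45,46,6)))
for ia in range(-20,70,5): print(ia,[int(np.max(p[(abs(a-ia)<2.5)&(abs(b-ib)<3),2],initial=-1)) for ib in range(-45,46,6)])
im=ct['color'][150:270,290:450,::-1]; cv2.imwrite('pics/crop.png',cv2.resize(im,None,fx=4,fy=4,interpolation=2))
E
```

```text
cols e [-45, -39, -33, -27, -21, -15, -9, -3, 3, 9, 15, 21, 27, 33, 39, 45]
-20 [1, 91, 91, 92, 94, 93, 85, 69, 82, 91, 92, 92, 93, 91, -1, -1]
-15 [1, 0, 91, 93, 93, 91, 92, 80, 88, 92, 92, 92, 91, 89, -1, -1]
-10 [1, 1, 1, 92, 92, 92, 94, 92, 90, 92, 92, 92, 90, -1, -1, -1]
-5 [2, 2, 1, 0, 91, 93, 92, 92, 91, 93, 93, 92, -1, -1, -1, 117]
0 [2, 5, 1, 1, 1, 119, 121, 121, 121, 120, 113, -1, -1, -1, 117, 119]
5 [1, 3, 1, 1, 0, 74, 92, 106, 118, 4, -1, -1, -1, -1, 119, 119]
10 [13, 1, 2, 2, 1, 2, 79, 92, 90, -1, -1, 0, -1, 114, 119, 120]
15 [19, 14, 10, 7, 5, 1, 0, -1, -1, -1, 0, -1, -1, 118, 120, 120]
20 [0, 11, 7, 7, 5, 0, -1, -1, -1, -1, -1, 0, 1, 120, 119, 121]
25 [1, 3, 3, 1, 2, 0, -1, -1, -1, 0, -1, -1, 117, 122, 122, 121]
30 [1, 2, 2, 1, 2, -1, -1, -1, -1, -1, -1, -1, 120, 121, 122, 122]
35 [3, 1, 4, 3, 2, -1, -1, -1, 0, 0, 0, 120, 121, 120, 123, 122]
40 [1, 3, 0, 1, -1, -1, -1, 0, 0, 0, 0, 118, 120, 122, 121, 123]
45 [102, 103, 2, -1, -1, -1, 0, 0, 0, 2, 118, 120, 122, 121, 123, 124]
50 [107, 107, 109, -1, -1, -1, 0, 0, 0, 1, 118, 119, 123, 124, 123, 123]
55 [106, 109, 110, 113, 110, 0, 1, 0, 0, 119, 120, 121, 121, 123, 125, 123]
60 [110, 109, 111, 112, 114, 117, 113, 0, 0, 118, 122, 120, 122, 124, 125, 123]
65 [108, 110, 112, 113, 116, 118, 119, 119, 85, 119, 120, 122, 122, 123, 124, 125]
```

View pics/crop.png

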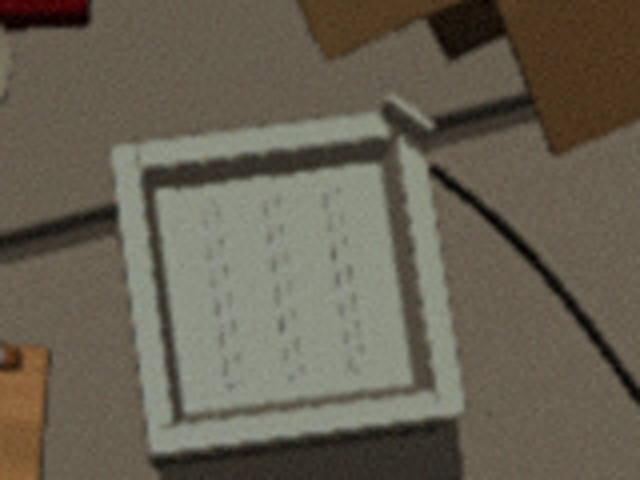

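```bash
cat >> h.py <<'E'
def plan(p0,rpy0,p1,rpy1,n):
    "rows (tool-axis cm, 6-degree units) from pose 0 to pose 1 in n equal steps"
    R=Rn.from_euler('xyz',rpy0); w=(R.inv()*Rn.from_euler('xyz',rpy1)).as_rotvec()/n
    p=np.array(p0,float); D=(np.array(p1,float)-p)/n
    for k in range(n):
        print(np.r_[R.inv().apply(D)/10,np.degrees(w)/6].round(2).tolist()); R=R*Rn.from_rotvec(w)
E
python3 - <<'E'
from h import *
plan([254,598,343],[np.pi,0,2.74],[612.7,-214.7,300],[np.pi,0,.911],20)
E
```

```text
[-3.24, -3.04, 0.21, 0.0, -0.0, 0.87]
[-3.5, -2.73, 0.21, 0.0, -0.0, 0.87]
[-3.74, -2.4, 0.21, 0.0, -0.0, 0.87]
[-3.94, -2.05, 0.21, 0.0, -0.0, 0.87]
[-4.11, -1.68, 0.21, 0.0, -0.0, 0.87]
[-4.25, -1.3, 0.21, 0.0, -0.0, 0.87]
[-4.35, -0.9, 0.21, 0.0, -0.0, 0.87]
[-4.41, -0.5, 0.22, 0.0, -0.0, 0.87]
[-4.44, -0.1, 0.22, 0.0, -0.0, 0.87]
[-4.43, 0.31, 0.22, 0.0, -0.0, 0.87]
[-4.38, 0.71, 0.22, 0.0, -0.0, 0.87]
[-4.3, 1.11, 0.22, 0.0, -0.0, 0.87]
[-4.18, 1.5, 0.22, 0.0, -0.0, 0.87]
[-4.03, 1.87, 0.22, 0.0, -0.0, 0.87]
[-3.84, 2.23, 0.22, 0.0, -0.0, 0.87]
[-3.62, 2.57, 0.22, 0.0, -0.0, 0.87]
[-3.37, 2.89, 0.22, 0.0, -0.0, 0.87]
[-3.09, 3.19, 0.22, 0.0, -0.0, 0.87]
[-2.79, 3.46, 0.22, 0.0, -0.0, 0.87]
[-2.46, 3.7, 0.22, 0.0, -0.0, 0.87]
```

{"method": "arm_command", "body": {
  "increments": [
    [[0,0,-4.5,0,0,0,-0.3],[0,0,-4.5,0,0,0,-0.3]]
  ],
  "force": 50
}}

```text
t: 0.3
tool_pos: [253.7, 597.1, 342.1]
orientation: [-3.136, 0.0, 2.74]
ft_force: [0.5, 0.8, 0.6]
grip_width: 59.1
finger_force: 0.0
```

{"method": "arm_command", "body": {
  "increments": [
    [[-3.24,-3.04,0.21,0,0,0.87,-0.3],[-3.5,-2.73,0.21,0,0,0.87,-0.3],[-3.74,-2.4,0.21,0,0,0.87,-0.3],[-3.94,-2.05,0.21,0,0,0.87,-0.3],[-4.11,-1.68,0.21,0,0,0.87,-0.3],[-4.25,-1.3,0.21,0,0,0.87,-0.3],[-4.35,-0.9,0.21,0,0,0.87,-0.3],[-4.41,-0.5,0.22,0,0,0.87,-0.3]]
  ]
}}

```text
t: 1.1
tool_pos: [398.2, 271.4, 326.1]
orientation: [-3.141, -0.0, 2.007]
ft_force: [0.9, 0.5, -1.2]
grip_width: 29.6
finger_force: 0.0
```

{"method": "arm_command", "body": {
  "increments": [
    [[-4.44,-0.1,0.22,0,0,0.87,-0.3],[-4.43,0.31,0.22,0,0,0.87,-0.3],[-4.38,0.71,0.22,0,0,0.87,-0.3],[-4.3,1.11,0.22,0,0,0.87,-0.3],[-4.18,1.5,0.22,0,0,0.87,-0.3],[-4.03,1.87,0.22,0,0,0.87,-0.3],[-3.84,2.23,0.22,0,0,0.87,-0.3],[-3.62,2.57,0.22,0,0,0.87,-0.3]]
  ]
}}

```text
t: 1.9
tool_pos: [542.8, -52.6, 308.6]
orientation: [-3.141, -0.001, 1.279]
ft_force: [0.9, 1.0, -0.2]
grip_width: 30.6
finger_force: 0.0
```

{"method": "arm_command", "body": {
  "increments": [
    [[-3.37,2.89,0.22,0,0,0.87,-0.3],[-3.09,3.19,0.22,0,0,0.87,-0.3],[-2.79,3.46,0.22,0,0,0.87,-0.3],[-2.46,3.7,0.22,0,0,0.87,-0.3],[0,0,0,0,0,0,-0.3],[0,0,0,0,0,0,-0.3],[0,0,0,0,0,0,-0.3]]
  ]
}}

```text
t: 2.6
tool_pos: [615.2, -211.7, 299.6]
orientation: [-3.14, -0.001, 0.92]
ft_force: [0.5, 0.8, 0.4]
grip_width: 29.8
finger_force: 0.0
```

{"method": "arm_command", "body": {
  "increments": [
    [[-0.39,0,2.8,0,0,0.09,-0.3],[0,0,2.8,0,0,0,-0.3],[0,0,2.8,0,0,0,-0.3],[0,0,2.8,0,0,0,-0.3],[0,0,2.7,0,0,0,-0.3],[0,0,0,0,0,0,-0.3],[0,0,0,0,0,0,-0.3],[0,0,0,0,0,0,-0.3]]
  ]
}}

```text
t: 3.4
tool_pos: [614.1, -216.2, 163.1]
orientation: [3.139, -0.002, 0.909]
ft_force: [0.1, -1.0, 0.6]
grip_width: 29.8
finger_force: 0.0
```

```bash
python3 - <<'E'
from h import *
a=camera('side'); b=camera('top')
s=observe(); print(s['tool_pos'],s['orientation'],s['ft_force'])
x=cv2.resize(a['color'][150:300,320:480],None,fx=2.5,fy=4*150/150); y=cv2.resize(b['color'][130:280,320:480],None,fx=2.5,fy=4)
x=cv2.resize(a['color'][170:290,340:440],(400,480)); y=cv2.resize(b['color'][140:260,320:420],(400,480))
cv2.imwrite('pics/near.png',np.hstack([x,y])[:,:,::-1])
E
```

```text
[ 613.96220425 -216.50551495  162.99353683] [ 3.13864517e+00 -1.60157155e-03  9.08920532e-01] [ 0.45106456 -0.17608546  0.18342869]
```

View pics/near.png

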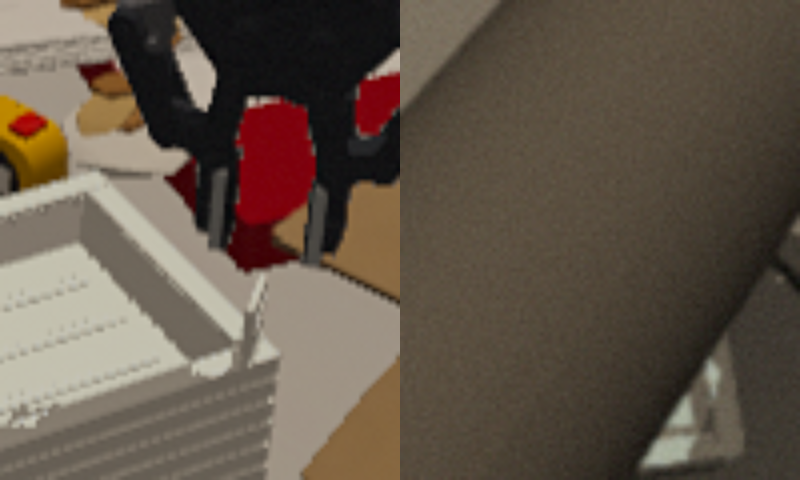

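The near view shows both fingertips (at scaled (217,245) and (313,262)) straddling the tab at (258,280), with the flap clear of them. I'll descend with the opening reduced.

{"method": "arm_command", "body": {
  "increments": [
    [[0,-0.15,1.5,0,0,0,-0.4],[0,0,1.5,0,0,0,-0.5],[0,0,1.0,0,0,0,-0.6],[0,0,0.5,0,0,0,-0.7],[0,0,0,0,0,0,-0.7],[0,0,0,0,0,0,-0.7],[0,0,0,0,0,0,-0.7]]
  ]
}}

```text
t: 4.2
tool_pos: [616.1, -218.2, 127.8]
orientation: [3.132, -0.008, 0.907]
ft_force: [-14.6, 8.0, 58.0]
grip_width: 12.9
finger_force: 29.1
```

```bash
python3 - <<'E'
from h import *
a=camera('side'); 
s=observe(); print(s['tool_pos'],s['orientation'],s['ft_force'],s['grip_width'],s['finger_force'])
x=cv2.resize(a['color'][210:270,370:440],(700,600),interpolation=0)
cv2.imwrite('pics/near2.png',x[:,:,::-1]); np.savez('side1.npz',**a)
E
```

```text
[ 616.03134142 -218.14808558  127.84422292] [ 3.13199608 -0.00837105  0.90737031] [-14.21322881   8.74129782  58.78576123] 13.16666935339158 29.042080119252205
```

View pics/near2.png

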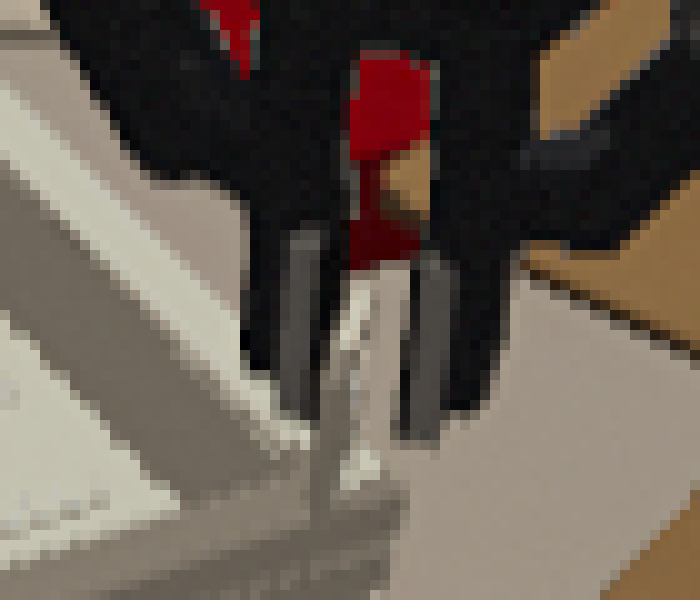

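```bash
python3 - <<'E'
from h import *
s=observe(); F=s['ft_force']; t=s['wrist_torque']*1000; R=Rn.from_euler('xyz',s['orientation'])
print(s['qpos'],F,t,'line point',np.cross(F,t)/(F@F),'tool-frame F',R.inv().apply(F),'t',R.inv().apply(t))
c=dict(np.load('side1.npz')); p=cloud(c); 
# what the side camera sees near the gripper: dark points cross-section in (a,z)
d=np.array([.79,-.613]); e=np.array([.613,.79]); T=np.array([612.7,-214.7])
q=p.reshape(-1,3); g=c['color'].reshape(-1,3).max(1); r=q[:,:2]-T; a=r@d; b=r@e
for z in range(90,200,8):
    k=(abs(q[:,2]-z)<4)&(abs(a)<90)&(abs(b)<50)
    kd=k&(g<70); kl=k&(g>=70)
    f=lambda k:(k.sum(),np.percentile(a[k],[1,50,99]).round(),np.percentile(b[k],[1,99]).round()) if k.sum()>3 else 0
    print(z,'dark',f(kd),'light',f(kl))
E
```

```text
[-0.20232616  0.61262152  0.68790615  1.67590782 -0.45384622  1.00518462
 -0.02269598] [-14.21322881   8.74129782  58.78576123] [1710.03871261 2298.79919113  124.04747483] line point [-35.89861705  27.39255126 -12.75277705] tool-frame F [ -1.37347366 -16.01645636 -58.95573408] t [2865.20781059  -67.36520749 -100.71755937]
90 dark (np.int64(4), array([87., 88., 89.]), array([36., 40.])) light (np.int64(482), array([-53., -23.,  85.]), array([-49.,  49.]))
98 dark (np.int64(15), array([82., 86., 90.]), array([29., 42.])) light (np.int64(36), array([-1., 46., 89.]), array([-50.,  41.]))
106 dark (np.int64(4), array([-2., 12., 79.]), array([-12.,  21.])) light (np.int64(299), array([-2., 63., 89.]), array([-50.,  23.]))
114 dark (np.int64(53), array([-13.,  12.,  63.]), array([-14.,  45.])) light (np.int64(538), array([-8., 70., 90.]), array([-41.,  45.]))
122 dark (np.int64(56), array([-15.,  -2.,  24.]), array([-14.,  -4.])) light (np.int64(548), array([-6., 65., 89.]), array([-17.,  50.]))
130 dark (np.int64(62), array([-15.,  11.,  25.]), array([-14.,   3.])) light (np.int64(24), arr
[... 474 characters left out ...]
 (np.int64(284), array([-38.,  -4.,  44.]), array([-16.,   9.])) light (np.int64(8), array([-42.,  26.,  47.]), array([-16.,   9.]))
170 dark (np.int64(176), array([-45.,  -4.,  50.]), array([-20.,   9.])) light (np.int64(12), array([-43.,  40.,  53.]), array([-16.,  11.]))
178 dark (np.int64(216), array([-48.,  -5.,  55.]), array([-20.,   8.])) light (np.int64(17), array([-53.,   3.,  58.]), array([-15.,  11.]))
186 dark (np.int64(233), array([-53.,   5.,  60.]), array([-21.,  -4.])) light (np.int64(17), array([-57.,  12.,  63.]), array([-19.,  -1.]))
194 dark (np.int64(323), array([-58.,   3.,  64.]), array([-21.,  -3.])) light (np.int64(18), array([-58., -23.,  66.]), array([-16.,  -2.]))
```

```bash
python3 - <<'E'
from h import *
c=dict(np.load('side1.npz')); 
R=cv2.Rodrigues(np.array(c['rvec'],float))[0]; o=-R.T@np.array(c['tvec'],float).ravel()
d=np.array([.79,-.613,0]); e=np.array([.613,.79,0]); T=np.array([612.7,-214.7,0])
for u,v in((400,251.5),(395,247),(412.5,254),(417,251)):
  r=R.T@np.array([(u-c['cx'])/c['fx'],(v-c['cy'])/c['fy'],1])
  for b in(-14,-11,11):
    P=o+r*((b-(o-T)@e)/(r@e)); print((u,v),b,'a',round((P-T)@d,1),'z',round(P[2],1))
W=cloud(c); 
print('tab pts'); 
for v in range(236,266,2): print(v,[(u,int((W[v,u]-T)@d) if W[v,u,2]>0 else None,int((W[v,u]-T)@e) if W[v,u,2]>0 else None, int(np.nan_to_num(W[v,u,2]))) for u in (400,403,405,407)])
E
```

```text
(400, 251.5) -14 a -3.1 z 110.5
(400, 251.5) -11 a -3.6 z 108.1
(400, 251.5) 11 a -6.8 z 90.8
(395, 247) -14 a -11.7 z 117.4
(395, 247) -11 a -12.2 z 115.1
(395, 247) 11 a -15.7 z 98.0
(412.5, 254) -14 a 16.8 z 110.4
(412.5, 254) -11 a 16.5 z 108.0
(412.5, 254) 11 a 13.9 z 90.7
(417, 251) -14 a 23.2 z 118.0
(417, 251) -11 a 22.9 z 115.7
(417, 251) 11 a 20.5 z 98.6
tab pts
236 [(400, -5, -12, 139), (403, -2, -5, 135), (405, -24, 174, 3), (407, -20, 177, 2)]
238 [(400, -5, -11, 134), (403, -2, -3, 129), (405, None, None, -3), (407, None, None, 0)]
240 [(400, -5, -13, 132), (403, -1, -4, 127), (405, 0, 4, 120), (407, None, None, -1)]
242 [(400, -5, -11, 127), (403, -2, 2, 117), (405, 0, 1, 119), (407, None, None, -2)]
244 [(400, -4, -14, 125), (403, 0, -5, 119), (405, 1, -2, 118), (407, -15, 153, 0)]
246 [(400, -4, -11, 119), (403, 0, -8, 118), (405, 2, -3, 115), (407, None, None, -3)]
248 [(400, -3, -14, 117), (403, 1, -15, 119), (405, 2, -4, 111), (407, None, None, -1)]
250 [(400, -3, -12, 112), (403, 1, -14, 114), (405, 2, -2, 106), (407, None, None, -3)]
252 [(400, -2, -14, 110), (403, 1, -12, 109), (405, 2, 3, 97), (407, None, None, -2)]
254 [(400, -5, 3, 91), (403, 2, -14, 107), (405, 2, 5, 91), (407, None, None, -2)]
256 [(400, -4, 0, 89), (403, 2, -13, 102), (405, 2, 5, 88), (407, 6, 1, 92)]
258 [(400, -3, -7, 92), (403, 2, -12, 97), (405, 4, -2, 90), (407, 7, -1, 90)]
260 [(400, -2, -11, 90), (403, 2, -11, 92), (405, 5, -6, 89), (407, 8, -4, 88)]
262 [(400, -1, -14, 90), (403, 3, -13, 90), (405, 5, -8, 86), (407, 8, -6, 86)]
264 [(400, 0, -15, 86), (403, 3, -11, 84), (405, 6, -7, 82), (407, 9, -5, 81)]
```

{"method": "arm_command", "body": {
  "increments": [
    [[0,0,-0.5,0,0,0,-0.5],[0,0,-0.5,0,0,0,-0.4],[0,0,0,0,0,0,-0.3]]
  ]
}}

```text
t: 4.55
tool_pos: [610.1, -213.9, 128.3]
orientation: [-3.136, -0.002, 0.909]
ft_force: [-10.7, 6.8, 24.1]
grip_width: 29.6
finger_force: 12.9
```

```bash
python3 - <<'E'
from h import *
a=camera('side'); 
s=observe(); print(s['tool_pos'],s['orientation'],s['ft_force'],s['grip_width'],s['finger_force'],s['wrist_torque'])
x=cv2.resize(a['color'][190:290,350:450],(600,600),interpolation=0)
cv2.imwrite('pics/near3.png',x[:,:,::-1]); np.savez('side2.npz',**a)
E
```

```text
[ 610.08845484 -213.89653762  128.31767824] [-3.13544537e+00 -2.48684049e-03  9.08513999e-01] [-10.99149397   7.90674487  23.5367328 ] 29.500987756657878 12.864506989717484 [1.49287476 1.95986168 0.06729947]
```

View pics/near3.png

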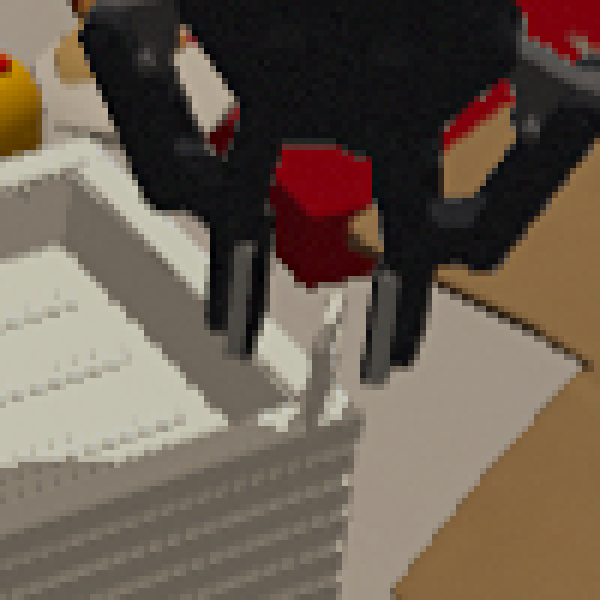

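{"method": "arm_command", "body": {
  "increments": [
    [[0,0,-0.5,0,0,0,-0.3],[0,0,0,0,0,0,-0.3],[0,0,0,0,0,0,-0.3]]
  ]
}}

```text
t: 4.9
tool_pos: [611.7, -215.4, 130.1]
orientation: [-3.141, 0.0, 0.908]
ft_force: [-0.1, 0.2, 2.6]
grip_width: 30.0
finger_force: 0.9
```

```bash
python3 - <<'E'
from h import *
s=observe(); print(s['tool_pos'],s['orientation'],s['ft_force'],s['grip_width'],s['finger_force'],s['wrist_torque'])
a=dict(np.load('side2.npz')); b=dict(np.load('side0.npz'))
D=np.abs(a['color'].astype(int)-b['color']).sum(2)
d=np.array([.79,-.613]);T=np.array([612.7,-214.7])
# did stack/tray/flap move? compare rim corner & left part depth
for n,c in(('0',b),('2',a)):
    p=cloud(c).reshape(-1,3); q=p[(abs(p[:,0]-539)<120)&(abs(p[:,1]+158)<120)&(p[:,2]>86)&(p[:,2]<95)]; print(n,cv2.minAreaRect(q[:,:2].astype(np.float32)),np.median(q[:,2]))
print('diff px right of gripper (flaps)',(D[230:330,430:560]>60).sum(), 'stack front',(D[270:310,300:400]>60).sum())
E
```

```text
[ 611.73939975 -215.37891286  130.12571572] [-3.14147602e+00  1.57259245e-04  9.08356263e-01] [-0.05546763  0.22263442  2.62835533] 29.96796788571681 0.941596592310816 [ 0.03851028 -0.06187889 -0.02043369]
0 ((537.6585083007812, -158.42166137695312), (151.4148406982422, 154.82626342773438), 7.217804908752441) 90.31749672697566
2 ((538.4659423828125, -159.60812377929688), (151.49940490722656, 152.9752655029297), 7.409226894378662) 90.42007019237069
diff px right of gripper (flaps) 25 stack front 431
```

{"method": "arm_command", "body": {
  "increments": [
    [[0,0,-1.5,0,0,0,-0.3],[0,-1.8,0,0,0,0,-0.3],[0,-1.7,0,0,0,0,-0.3],[0,0,0,0,0,0,-0.3],[0,0,1.0,0,0,0,-0.3],[0,0,1.0,0,0,0,-0.3],[0,0,0,0,0,0,-0.3],[0,0,0,0,0,0,-0.3]]
  ]
}}

```text
t: 5.7
tool_pos: [584.0, -194.3, 125.2]
orientation: [-3.141, 0.001, 0.908]
ft_force: [-0.0, 0.0, 0.3]
grip_width: 29.9
finger_force: 0.0
```

```bash
python3 - <<'E'
from h import *
s=observe(); print(s['tool_pos'],s['orientation'],s['ft_force'],s['grip_width'],s['finger_force'],s['wrist_torque'])
E
```

```text
[ 583.97335928 -194.27782898  125.20551177] [-3.14072363e+00  9.46365841e-04  9.07819605e-01] [-0.02470129  0.04911171  0.31173491] 29.90162619432545 0.0 [0.02079102 0.03680901 0.03536016]
```

{"method": "arm_command", "body": {
  "increments": [
    [[0,0,-1.5,0,0,0,-0.5],[0,0,-1.5,0,0,0,-0.72],[0,0,0,0,0,0,-0.72],[0,0,0,0,0,0,-0.72]]
  ]
}}

```text
t: 6.1
tool_pos: [584.8, -194.1, 157.3]
orientation: [3.14, -0.001, 0.908]
ft_force: [-0.5, -0.3, -0.4]
grip_width: 11.8
finger_force: 0.0
```

```bash
python3 - <<'E'
from h import *
c=camera('side'); np.savez('side3.npz',**c); s=observe(); print(s['tool_pos'],s['grip_width'])
b=dict(np.load('side0.npz'))
g=lambda c,r:cv2.cvtColor(c['color'],cv2.COLOR_RGB2GRAY)[r[0]:r[1],r[2]:r[3]].astype(np.float32)
for n,r in(('stack front',(255,325,290,415)),('corner',(262,312,375,420)),('cutter ref',(330,470,80,340)),('flap',(260,370,440,560))):
    h=cv2.createHanningWindow((r[3]-r[2],r[1]-r[0]),cv2.CV_32F); print(n,cv2.phaseCorrelate(g(b,r),g(c,r),h))
d=np.array([.79,-.613]); e=np.array([.613,.79]); T=np.array([612.7,-214.7])
for n,c in(('0',b),('3',c)):
    p=cloud(c).reshape(-1,3);g2=c['color'].reshape(-1,3).max(1); r=p[:,:2]-T; a=r@d; bb=r@e
    k=(abs(a)<6)&(abs(bb)<18)&(p[:,2]>98)&(p[:,2]<122)&(g2>80); print(n,k.sum(),np.percentile(a[k],[5,50,95]).round(1),np.percentile(bb[k],[5,50,95]).round(1))
E
```

```text
[ 584.30491748 -193.79994393  156.50752721] 11.869182719465503
stack front ((0.758890887266169, -0.06730042180851115), 0.7309302609761555)
corner ((0.3992287393965306, 0.054698027030493535), 0.9768553172217475)
cutter ref ((0.01528344402927928, -0.04057182151660754), 0.8959914846184813)
flap ((0.01666255688444096, -0.006195208873982949), 0.9581123124228583)
0 72 [-2.   0.6  2.1] [-15.7  -8.5   9.7]
3 71 [-1.2  1.5  3.1] [-15.2 -10.3   5.6]
```

{"method": "arm_command", "body": {
  "increments": [
    [[0.15,1.8,0,0,0,0,-0.72],[0,1.66,0,0,0,0,-0.72],[0,0,0.5,0,0,0,-0.72],[0,0,0.5,0,0,0,-0.72],[0,0,0,0,0,0,-0.72],[0,0,0,0,0,0,-0.72],[0,0,0,0,0,0,-0.72]]
  ]
}}

```text
t: 6.85
tool_pos: [612.1, -213.6, 146.0]
orientation: [-3.141, -0.0, 0.909]
ft_force: [-0.2, -0.2, 0.4]
grip_width: 12.0
finger_force: 0.0
```

```bash
python3 - <<'E'
from h import *
c=camera('side'); np.savez('side4.npz',**c)
s=observe(); t=s['tool_pos']; print(t,s['grip_width'],s['ft_force'])
d=np.array([.79,-.613]); e=np.array([.613,.79]); T=np.array([612.7,-214.7]);print('a,b',(t[:2]-T)@d,(t[:2]-T)@e)
x=cv2.resize(c['color'][210:270,370:440],(700,600),interpolation=0); cv2.imwrite('pics/near4.png',x[:,:,::-1])
E
```

```text
[ 612.20089218 -213.70692929  146.1861244 ] 11.901821048049714 [0.82894176 0.10655444 0.38277524]
a,b -1.0030475248414459 0.47857277127909537
```

View pics/near4.png

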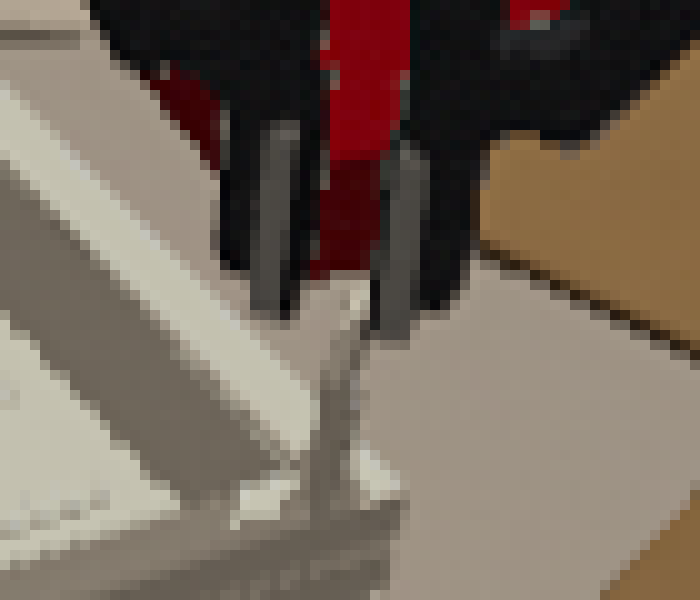

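The side view shows the fingers (inner edges at columns ~300 and ~378) straddling the tab (~345) with a few millimetres on each side. I'll lower in small steps and watch the force.

{"method": "arm_command", "body": {
  "increments": [
    [[0,0,0.6,0,0,0,-0.72],[0,0,0.6,0,0,0,-0.72],[0,0,0.6,0,0,0,-0.72],[0,0,0,0,0,0,-0.72],[0,0,0,0,0,0,-0.72]]
  ]
}}

```text
t: 7.4
tool_pos: [612.5, -213.9, 128.5]
orientation: [-3.141, -0.001, 0.908]
ft_force: [-1.0, 0.6, 6.3]
grip_width: 11.9
finger_force: 2.8
```

{"method": "arm_command", "body": {
  "increments": [
    [[0,0,-0.6,0,0,0,-0.76],[-0.65,0,0,0,0,0,-0.76],[0,0,0,0,0,0,-0.76],[0,0,0.5,0,0,0,-0.76],[0,0,0.4,0,0,0,-0.76],[0,0,0.2,0,0,0,-0.76],[0,0,0,0,0,0,-0.76],[0,0,0,0,0,0,-0.76]]
  ]
}}

```text
t: 8.2
tool_pos: [607.9, -218.8, 122.5]
orientation: [-3.14, 0.0, 0.908]
ft_force: [0.5, 0.4, 0.2]
grip_width: 10.2
finger_force: 0.5
```

{"method": "arm_command", "body": {
  "increments": [
    [[0,0.07,0.2,0,0,0,-0.76],[0,0,0.15,0,0,0,-0.76],[0,0,0,0,0,0,-0.76],[0,0,0,0,0,0,-0.78],[0,0,0,0,0,0,-0.8],[0,0,0,0,0,0,-0.8]]
  ]
}}

```text
t: 8.8
tool_pos: [608.8, -219.7, 120.5]
orientation: [-3.141, -0.001, 0.908]
ft_force: [-3.3, 1.6, 6.0]
grip_width: 8.6
finger_force: 3.8
```

{"method": "arm_command", "body": {
  "increments": [
    [[0,0,-0.2,0,0,0,-0.8],[0,0,0,0,0,0,-0.8],[0,0,0,0,0,0,-0.84],[0,0,0,0,0,0,-0.88],[0,0,0,0,0,0,-0.92],[0,0,0,0,0,0,-1],[0,0,0,0,0,0,-1],[0,0,0,0,0,0,-1]]
  ],
  "force": 60
}}

```text
t: 9.6
tool_pos: [609.5, -219.8, 121.8]
orientation: [3.14, -0.0, 0.908]
ft_force: [2.8, -0.1, 1.1]
grip_width: 2.2
finger_force: 59.8
```

```bash
python3 - <<'E'
from h import *
c=camera('side'); np.savez('side5.npz',**c)
s=observe(); t=s['tool_pos']; print(t,s['orientation'],s['grip_width'],s['ft_force'],s['wrist_torque'],s['finger_force'])
b=dict(np.load('side0.npz'))
g=lambda c,r:cv2.cvtColor(c['color'],cv2.COLOR_RGB2GRAY)[r[0]:r[1],r[2]:r[3]].astype(np.float32)
for n,r in(('stack front',(255,325,290,415)),('corner',(262,312,375,420))):
    h=cv2.createHanningWindow((r[3]-r[2],r[1]-r[0]),cv2.CV_32F); print(n,cv2.phaseCorrelate(g(b,r),g(c,r),h))
x=cv2.resize(c['color'][200:280,350:450],(750,600),interpolation=0); cv2.imwrite('pics/near5.png',x[:,:,::-1])
E
```

```text
[ 609.55953967 -219.76517142  121.80873828] [ 3.14000988e+00 -5.71425271e-04  9.08380355e-01] 2.5101787485655183 [ 1.50897577 -0.88570732  0.26524635] [-0.07436732 -0.30828799 -0.04435819] 59.79940474033356
stack front ((0.6394263661326534, 0.05690382958257345), 0.5990478869544135)
corner ((0.3947488540927253, -0.04702773341664823), 0.954514747619629)
```

View pics/near5.png

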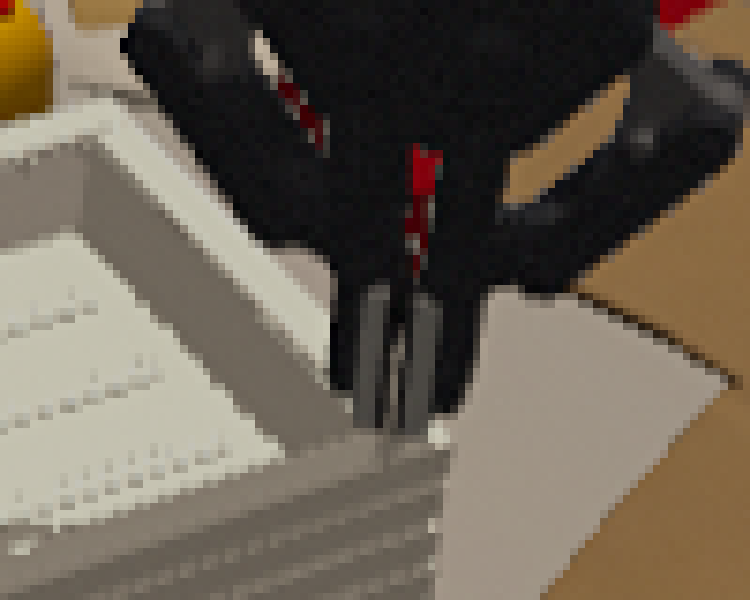

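The picture shows both pads closed on the tab at about (395,380), with the rim below the fingertips free. Now the peel, slowly turning about the far corner.

{"method": "arm_command", "body": {
  "increments": [
    [[0,-0.031,-0.167,-0.083,0,0,-1],[0,-0.031,-0.167,-0.083,0,0,-1],[0,-0.031,-0.167,-0.083,0,0,-1],[0,-0.031,-0.167,-0.083,0,0,-1],[0,0,0,0,0,0,-1]]
  ]
}}

```text
t: 10.15
tool_pos: [607.3, -218.3, 128.3]
orientation: [3.108, -0.0, 0.909]
ft_force: [0.2, -0.8, 0.2]
grip_width: 2.7
finger_force: 59.6
```

{"method": "arm_command", "body": {
  "increments": [
    [[0,-0.031,-0.167,-0.083,0,0,-1],[0,-0.031,-0.167,-0.083,0,0,-1],[0,-0.031,-0.167,-0.083,0,0,-1],[0,-0.031,-0.167,-0.083,0,0,-1],[0,-0.031,-0.167,-0.083,0,0,-1],[0,-0.031,-0.167,-0.083,0,0,-1],[0,-0.031,-0.167,-0.083,0,0,-1],[0,0,0,0,0,0,-1]]
  ]
}}

```text
t: 10.95
tool_pos: [605.4, -216.8, 139.9]
orientation: [3.046, -0.0, 0.909]
ft_force: [-1.6, 1.0, -1.5]
grip_width: 2.6
finger_force: 59.5
```

```bash
cat > chk.py <<'E'
from h import *
import sys
c=camera('side'); s=observe(); print(s['tool_pos'],s['orientation'],s['grip_width'],s['ft_force'],s['wrist_torque'],s['finger_force'])
b=dict(np.load('side0.npz'))
g=lambda c,r:cv2.cvtColor(c['color'],cv2.COLOR_RGB2GRAY)[r[0]:r[1],r[2]:r[3]].astype(np.float32)
for n,r in(('stack front low',(268,325,290,415)),):
    h=cv2.createHanningWindow((r[3]-r[2],r[1]-r[0]),cv2.CV_32F); print(n,cv2.phaseCorrelate(g(b,r),g(c,r),h))
cv2.imwrite('pics/'+sys.argv[1],cv2.resize(c['color'][150:350,260:460],(600,600),interpolation=2)[:,:,::-1]); np.savez('last.npz',**c)
E
python3 chk.py peel.png
```

```text
[ 605.50362378 -216.86820754  139.86824302] [ 3.04584814e+00 -2.44136858e-04  9.08468519e-01] 2.638507937793569 [-2.08928881  1.3590728  -0.95387068] [0.27888937 0.41733429 0.00298504] 59.517454504966736
stack front low ((0.8169199585415541, -0.15535007757417318), 0.5231266665140788)
```

View pics/peel.png

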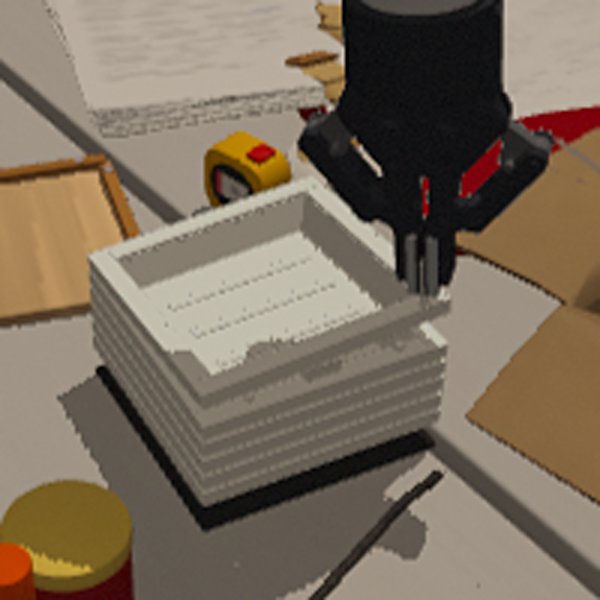

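{"method": "arm_command", "body": {
  "increments": [
    [[0,-0.036,-0.167,-0.083,0,0,-1],[0,-0.036,-0.167,-0.083,0,0,-1],[0,-0.036,-0.167,-0.083,0,0,-1],[0,-0.036,-0.167,-0.083,0,0,-1],[0,-0.036,-0.167,-0.083,0,0,-1],[0,-0.036,-0.167,-0.083,0,0,-1],[0,-0.036,-0.167,-0.083,0,0,-1],[0,-0.036,-0.167,-0.083,0,0,-1]]
  ]
}}

```text
t: 11.8
tool_pos: [602.0, -214.1, 152.8]
orientation: [2.976, -0.0, 0.908]
ft_force: [-1.6, 0.4, -1.7]
grip_width: 2.2
finger_force: 59.5
```

{"method": "arm_command", "body": {
  "increments": [
    [[0,-0.031,-0.167,-0.083,0,0,-1],[0,-0.031,-0.167,-0.083,0,0,-1],[0,-0.031,-0.167,-0.083,0,0,-1],[0,0,0,0,0,0,-1],[0,0,0,0,0,0,-1]]
  ]
}}

```text
t: 12.3
tool_pos: [600.6, -213.0, 157.4]
orientation: [2.95, -0.0, 0.908]
ft_force: [-1.5, 0.3, -0.7]
grip_width: 2.2
finger_force: 59.6
```

```bash
python3 chk.py peel2.png; cat > seg.py <<'E'
from h import *
s=observe(); c=dict(np.load('last.npz')); p=cloud(c).reshape(-1,3); col=c['color'].reshape(-1,3).astype(int)
d=np.array([.79,-.613]); e=np.array([.613,.79]); C=np.array([539.5,-158.5]); r=p[:,:2]-C; a=r@d; b=r@e
w=(col.max(1)-col.min(1)<40)&(col.max(1)>80)
for lo in range(-110,111,20):
    k=w&(abs(a-lo)<10)&(abs(b)<115)&(p[:,2]>30)&(p[:,2]<200); print(lo,k.sum(),'z top',np.percentile(p[k,2],[50,99]).round(1) if k.sum()>5 else '')
E
python3 seg.py
```

```text
[ 600.53156003 -213.00763193  157.31470137] [ 2.95063101e+00 -1.25272623e-04  9.08332445e-01] 2.7340286329050145 [-2.2789996   0.99079122 -1.58012726] [0.41663597 0.5288305  0.04258193] 59.55930948257446
stack front low ((0.5296124704057874, -0.32109300998977375), 0.6841670237223307)
-110 55 z top [69.1 91.2]
-90 316 z top [85.5 95. ]
-70 559 z top [81.8 99. ]
-50 740 z top [ 78.9 102.1]
-30 938 z top [ 82.  106.3]
-10 1177 z top [ 85.1 110.2]
10 1314 z top [ 87.7 113.8]
30 1164 z top [ 90.9 118.1]
50 1049 z top [ 81.7 122.4]
70 796 z top [ 75.4 146.5]
90 601 z top [ 76.6 155.2]
110 75 z top [ 61.  123.3]
```

{"method": "arm_command", "body": {
  "increments": [
    [[0,0.04,-0.2,0,0,0,-1],[0,0.04,-0.2,0,0,0,-1],[0,0.04,-0.2,0,0,0,-1],[0,0.04,-0.2,0,0,0,-1],[0,0.06,-0.3,0,0,0,-1],[0,0.08,-0.4,0,0,0,-1],[0,0.1,-0.5,0,0,0,-1],[0,0,0,0,0,0,-1]]
  ],
  "force": 80
}}

```text
t: 13.15
tool_pos: [601.3, -213.5, 178.9]
orientation: [2.949, -0.001, 0.908]
ft_force: [0.5, 0.1, -1.2]
grip_width: 1.9
finger_force: 78.5
```

```bash
python3 chk.py l1.png; python3 seg.py
```

```text
[ 601.06623929 -213.31392746  178.37317562] [ 2.94931754e+00 -6.47692276e-04  9.08349044e-01] 2.106635610698005 [ 0.83891416  0.37370106 -1.6572341 ] [ 0.04877287  0.14530538 -0.0171451 ] 78.45272898674011
stack front low ((0.48631949024328236, -0.28907557468221157), 0.6801151763916016)
-110 56 z top [ 66.8 110.9]
-90 375 z top [ 79.  115.1]
-70 625 z top [ 98.5 119. ]
-50 828 z top [ 98.4 122.5]
-30 1023 z top [101.8 126.8]
-10 1335 z top [105.  130.4]
10 1479 z top [107.7 134.4]
30 1333 z top [ 80.2 138.5]
50 1181 z top [ 78.8 143.9]
70 884 z top [ 77.4 165.9]
90 610 z top [ 76.4 172.7]
110 75 z top [ 61.8 145.9]
```

{"method": "arm_command", "body": {
  "increments": [
    [[0,0.15,-0.8,0,0,0,-1],[0,0.19,-1.0,0,0,0,-1],[0,0.19,-1.0,0,0,0,-1],[0,0.19,-1.0,0,0,0,-1],[0,0.1,-0.6,0,0,0,-1],[0,0,0,0.3,0,0,-1],[0,0,0,0.3,0,0,-1],[0,0,0,0.3,0,0,-1]]
  ]
}}

```text
t: 14.0
tool_pos: [600.5, -212.8, 223.0]
orientation: [3.046, -0.0, 0.909]
ft_force: [0.2, -0.1, -1.8]
grip_width: 2.0
finger_force: 78.5
```

{"method": "arm_command", "body": {
  "increments": [
    [[0,0,0,0.3,0,0,-1],[0,0,0,0.3,0,0,-1],[0,0,0,0.3,0,0,-1],[0,0,0,0.04,0,0,-1],[0,0,0,0,0,0,-1],[0,0,0,0,0,0,-1]]
  ]
}}

```text
t: 14.6
tool_pos: [600.3, -212.8, 222.5]
orientation: [-3.14, -0.0, 0.908]
ft_force: [0.6, 0.6, -2.4]
grip_width: 2.1
finger_force: 78.5
```

```bash
python3 chk.py l2.png; python3 seg.py; python3 - <<'E'
from h import *
s=observe(); p=s['tool_pos']; plan(p,s['orientation'],[512.7,-16.4,p[2]],[np.pi,0,.9085],12)
E
```

```text
[ 600.26146223 -212.73989244  222.57308924] [-3.14025785e+00 -3.03473266e-04  9.08441888e-01] 2.0201517161799845 [ 0.11740284 -0.24440505 -1.14030295] [-0.08855016 -0.09144884 -0.04728767] 78.467538356781
stack front low ((0.5566743225919382, -0.33455564563044504), 0.6850585299173991)
-110 136 z top [189.1 191.6]
-90 624 z top [170.9 191.8]
-70 1007 z top [167.2 191.8]
-50 1297 z top [167.2 191.7]
-30 1645 z top [167.1 191.9]
-10 1872 z top [ 79.2 191.9]
10 1837 z top [ 75.8 191.9]
30 1514 z top [ 77.2 192.1]
50 1228 z top [ 78.  192.3]
70 818 z top [ 76.3 192.4]
90 542 z top [ 72.8 195.8]
110 77 z top [ 60.2 114.9]
[0.84, -1.58, 0.0, -0.0, -0.0, -0.0]
[0.84, -1.58, 0.0, -0.0, -0.0, -0.0]
[0.84, -1.58, 0.0, -0.0, -0.0, -0.0]
[0.84, -1.58, 0.0, -0.0, -0.0, -0.0]
[0.84, -1.58, 0.0, -0.0, -0.0, -0.0]
[0.84, -1.58, 0.0, -0.0, -0.0, -0.0]
[0.84, -1.58, 0.0, -0.0, -0.0, -0.0]
[0.84, -1.58, 0.0, -0.0, -0.0, -0.0]
[0.84, -1.58, 0.0, -0.0, -0.0, -0.0]
[0.84, -1.58, 0.0, -0.0, -0.0, -0.0]
[0.84, -1.58, 0.0, -0.0, -0.0, -0.0]
[0.84, -1.58, 0.0, -0.0, -0.0, -0.0]
```

{"method": "arm_command", "body": {
  "increments": [
    [[0.3,-0.6,0,0,0,0,-1],[0.6,-1.1,0,0,0,0,-1],[0.84,-1.58,0,0,0,0,-1],[0.84,-1.58,0,0,0,0,-1],[0.84,-1.58,0,0,0,0,-1],[0.84,-1.58,0,0,0,0,-1],[0.84,-1.58,0,0,0,0,-1],[0.84,-1.58,0,0,0,0,-1]]
  ]
}}

```text
t: 15.45
tool_pos: [547.9, -95.5, 222.6]
orientation: [-3.139, -0.001, 0.909]
ft_force: [-0.5, 0.1, -1.2]
grip_width: 1.7
finger_force: 78.5
```

{"method": "arm_command", "body": {
  "increments": [
    [[0.84,-1.58,0,0,0,0,-1],[0.84,-1.58,0.2,0,0,0,-1],[0.84,-1.58,0.5,0,0,0,-1],[0.8,-1.5,1.0,0,0,0,-1],[0.6,-1.0,1.3,0,0,0,-1],[0.2,-0.5,1.2,0,0,0,-1],[0,0,0.8,0,0,0,-1],[0,0,0.4,0,0,0,-1]]
  ]
}}

```text
t: 16.25
tool_pos: [512.6, -17.8, 167.8]
orientation: [-3.14, 0.001, 0.908]
ft_force: [0.6, -0.0, -1.6]
grip_width: 2.4
finger_force: 78.5
```

{"method": "arm_command", "body": {
  "increments": [
    [[0,0,0.2,0,0,0,-1],[0,0,0,0,0,0,-1],[0,0,0,0,0,0,-1],[0,0,0,0,0,0,-1]]
  ]
}}

```text
t: 16.65
tool_pos: [513.4, -17.6, 167.1]
orientation: [-3.141, -0.001, 0.908]
ft_force: [0.7, -0.7, -1.5]
grip_width: 2.3
finger_force: 78.5
```

```bash
cat > fin.py <<'E'
from h import *
s=observe(); print(s['tool_pos'],s['orientation'],s['grip_width'],s['ft_force'],np.abs(s['joint_vel']).max())
for n in('side','top'):
    c=camera(n); np.savez('f_'+n+'.npz',**c); p=cloud(c).reshape(-1,3); col=c['color'].reshape(-1,3).astype(int)
    h=s['tool_pos'][2]-30.7; w=(col.max(1)-col.min(1)<45)&(col.max(1)>70)
    k=w&(abs(p[:,2]-h)<5)&(abs(p[:,0]-450)<150)&(abs(p[:,1]-45)<150); q=p[k]
    if k.sum()>50:
        A=np.c_[q[:,:2]-q[:,:2].mean(0),np.ones(k.sum())]; f=np.linalg.lstsq(A,q[:,2],rcond=None)[0]
        print(n,k.sum(),'rim',cv2.minAreaRect(q[:,:2].astype(np.float32)),'z',f[2].round(1),'slope deg',np.degrees(f[:2]).round(2))
    # board from depth
    k=(abs(p[:,2]-10)<4)&(abs(p[:,0]-443)<90)&(abs(p[:,1]-45)<90)&(col[:,0]-col[:,2]>35)
    if n=='top': print('visible board',k.sum())
b=dict(np.load('top0.npz')); p=cloud(b).reshape(-1,3); col=b['color'].reshape(-1,3).astype(int)
k=(p[:,2]>6)&(p[:,2]<22)&(abs(p[:,0]-443)<95)&(abs(p[:,1]-45)<95)&(col[:,0]-col[:,2]>25); print('board depth rect',k.sum(),cv2.minAreaRect(p[k][:,:2].astype(np.float32)),np.median(p[k],0))
c=dict(np.load('f_side.npz')); cv2.imwrite('pics/final.png',np.ascontiguousarray(c['color'][:,:,::-1]))
E
python3 fin.py
```

```text
[513.44106869 -17.57483261 167.14558466] [-3.14073680e+00 -5.97842040e-04  9.07762617e-01] 2.263931723565867 [ 0.66810669 -0.71045345 -1.52893884] 0.004221373673652957
side 1179 rim ((441.6092224121094, 42.055702209472656), (149.76600646972656, 153.29776000976562), 7.192008972167969) z 134.9 slope deg [ 0.07 -0.16]
top 811 rim ((433.5149230957031, 10.957584381103516), (120.34976196289062, 87.00872039794922), 7.076030254364014) z 135.6 slope deg [ 0.32 -0.25]
visible board 435
board depth rect 5870 ((444.3289489746094, 44.86930465698242), (160.0841522216797, 159.84378051757812), 85.94141387939453) [442.08779467  43.63207113  10.01776082]
```

View pics/final.png

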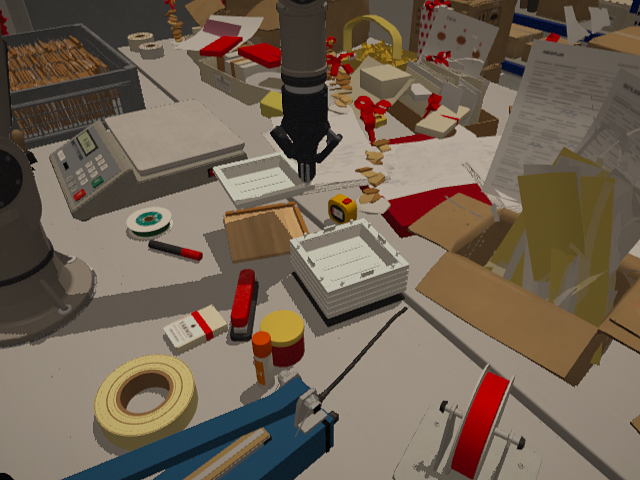

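The final view shows the tray level at (260,180), above the board. The stack is standing, and the tape measure (342,208) and tin (282,335) look untouched. A 3 mm correction, then settle.

{"method": "arm_command", "body": {
  "increments": [
    [[0.15,0,0,0,0,0,-1],[0.15,0,0,0,0,0,-1],[0,0,0,0,0,0,-1],[0,0,0,0,0,0,-1],[0,0,0,0,0,0,-1],[0,0,0,0,0,0,-1],[0,0,0,0,0,0,-1],[0,0,0,0,0,0,-1]]
  ]
}}

```text
t: 17.55
tool_pos: [514.9, -14.9, 166.8]
orientation: [-3.14, -0.0, 0.908]
ft_force: [0.3, 0.1, -2.3]
grip_width: 2.0
finger_force: 78.5
```

```bash
python3 - <<'E'
from h import *
s=observe(); print(s['tool_pos'],np.abs(s['joint_vel']).max(),s['grip_width'],s['finger_force'])
print(job_done())
E
```

```text
[514.89234953 -14.86889877 166.79249143] 0.0018863787738073456 1.973615959919151 78.47342848777771
the job is handed in; nothing more can be done
None
```

I peeled off the top tray tab corner first (raised about 36 mm) and handed in at 17.6 s with it held level and still by the tab, centred about 10 cm above the board; the stack is standing, shifted about 1 mm by a failed first grasp that also pressed down with about 58 N (apparently a finger on the carton), and the tape measure and tin look untouched.

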